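# Click the bolt bin's tally wheel on to its index

### The job

Bring the stock tally of the bolt bin up to date: push the lobed edge of the thumbwheel in front of that bin with a fingertip, gently, and turn it anticlockwise (seen from above) click by click until its raised rib points at the fixed index tab beside the bin, without running past it. Leave the nut bin's wheel and the loose things on the bench as they are.

Things in the scene. Friction and masses are not known exactly. Their poses are not given: they have to be found in the camera images.
- bolt_wheel (a joint): Angle of the bolt bin's wheel in rad, growing anticlockwise from above; 0 = rib at the index tab; does not wrap. Lobes at this angle + k*pi/4 from the station's x axis. Spring detents every pi/4 (8 clicks a turn): pushed past halfway it jumps on to the next click by itself and stays there (within 0.05 rad); 2 N at 55 mm radius starts it, 5 N takes it over. It starts 2 to 5 clicks short of 0.
- bolt_wheel_top (a point): Black thumbwheel lying flat on a round grey pedestal 72 mm across, upright axis: disc 76 mm across, 14 mm thick, 8 lobes 12 mm wide with round ends reaching 66 mm from the axis; gaps between lobes 35 mm wide at 60 mm from the axis, open down to the base plate (z = 6 mm). Point: centre of the disc's top face, z = 74 mm; x axis along the rib, turning with the wheel. Hub cap 5 mm high.
- bolt_wheel_pointer (a point): Point on the top face of the bolt wheel's ribbed lobe, 60 mm from the axis, turning with the wheel. The rib is a thin raised metal bar, 6 mm high and 5 mm wide, running from near the axis to 61 mm out.
- bolt_station: Fixed station: thumbwheel, and behind it a blue bin of hexagon bolts, 130 x 100 mm, 60 mm high, at x = 103 to 233 mm. Origin on the work surface below the wheel's axis; x points to the bin, z up. Index tab: fixed upright metal post 12 mm wide, pointed top, 70 to 86 mm from the axis along +x, top at z = 80 mm.
- nut_wheel (a joint): Angle of the nut bin's wheel in rad, growing anticlockwise from above; 0 = rib at the index tab; does not wrap. Lobes at this angle + k*pi/4 from the station's x axis. Spring detents every pi/4 (8 clicks a turn): pushed past halfway it jumps on to the next click by itself and stays there (within 0.05 rad); 2 N at 55 mm radius starts it, 5 N takes it over. Leave it alone.
- nut_wheel_top (a point): The same kind of wheel at the nut bin, same sizes; centre of its top face.
- nut_station: Fixed station: thumbwheel, and behind it a blue bin of hexagon nuts, 130 x 100 mm, 60 mm high, at x = 103 to 233 mm. Origin on the work surface below the wheel's axis; x points to the bin, z up. Index tab: fixed upright metal post 12 mm wide, pointed top, 70 to 86 mm from the axis along +x, top at z = 80 mm. The two stations may stand either way round.
- tin_mid (a point): Loose small metal tin, 48 mm across, 85 mm tall, standing; point at its centre. Leave alone.
- screwdriver_grip (a point): Loose screwdriver 200 mm long, lying; point in the middle of its handle. Leave alone.
- big_bolt_mid (a point): Loose big hexagon bolt standing on its head, 33 mm across, 67 mm tall; point at its centre. Leave alone.
- nut_wheel_pointer (a point): Point on the top face of the nut wheel's ribbed lobe, 60 mm from the axis, turning with the wheel. The rib is a thin raised metal bar, 6 mm high and 5 mm wide, running from near the axis to 61 mm out.

How it is judged:
At the end, for the whole second after the job is handed in: The bolt bin's wheel rests in the click where its rib points at the index tab (within 0.15 rad); the nut wheel's rib has moved less than 15 mm and each loose thing less than 20 mm (value of joint bolt_wheel between -0.15 and 0.15 rad and velocity of joint bolt_wheel between -0.1 and 0.1 rad/s and distance of nut_wheel_pointer from where it was at the start of the episode below 0.015 m and distance of each of tin_mid, screwdriver_grip, big_bolt_mid from where it was at the start of the episode below 0.02 m); the robot touches nothing.
It fails at once if the bolt wheel ran past the index click (more than half a click beyond) (value of joint bolt_wheel above 0.42 rad).
It fails at once if the bolt wheel was pushed hard (over 40 N) (contact force between the fingers and bolt_wheel above 40 N).
It fails at once if the bolt wheel was wound backwards past its lowest start (value of joint bolt_wheel below -4.47677 rad).
It fails at once if the nut wheel was turned (distance of nut_wheel_pointer from where it was at the start of the episode above 0.02 m).
It fails at once if a loose thing was moved or lifted (distance of any of tin_mid, screwdriver_grip, big_bolt_mid from where it was at the start of the episode above 0.025 m).
It also fails if it takes over 72 s, if anything falls off the work surface, if the arm or the gripper's body presses on something with over 40 N, if the wrist force passes 120 N, or if a joint passes its speed limit or range.

### The arm

A 6-joint arm with a two-finger parallel gripper is mounted at the origin on the work surface. World frame = base frame: x ahead of the robot, y to its left, z up, the work surface at z = 0. Lengths are in m, angles in rad, forces in N, time in s.
With the tool pointing down it reaches from about 0.325 to 0.775 m from the base axis. Payload 5.5 kg.
Tool frame: the origin (TCP) lies on the centre line of the jaws, within the pads' length; the fingertips stand 22 mm ahead of it and the grasp point (between the pads) lies 3 mm ahead of it; z points along the fingers, y is the direction in which the jaws open and shut (so a half turn about z gives the same grasp; the last joint's range is limited). The gripper opens to 88 mm and grips with 3 to 60 N. Pads are 20 mm wide; open, the fingers measure 115 mm over their backs; the gripper's body (75 mm by 178 mm) begins 61 mm behind the grasp point.
Start: joints at [-1.259, 0.091, 1.231, -0, 1.82, -0.057], TCP at [0.216, -0.56, 0.245] pointing down, gripper open.
Joint ranges: [-2.87, 2.87], [-0.86, 2.18], [0.17, 2.46], [-1.51, 4.65], [0.06, 2.69], [-2.65, 2.65]. Speed limits (rad/s): [2.57, 2.57, 3.01, 3.14, 3.14, 3.14].

### API

Orientations are given as a rotation vector (axis times angle).
In Python, from workcell import monitor, imaging, r gives the robot as it stands.
- The arm moves only by the tool carry_out, never from a script. Its argument "motion" is a list of rows, each an object with "xyz": the shift along the tool's x, y, z in mm, a list of three; "spin": the turn about the tool's z in rad. In form: [{"xyz": [tx, ty, tz], "spin": spin}, ...]. A call has 1 to 12 rows; each row shifts and turns the commanded pose from where the row before left it, along the tool's axes as they then stand; what a row does not reach is not made up. A row lasts 1/12 s, in which the tool goes at most 41.7 mm and 7.16 degrees, less where a joint would pass 70% of its speed; a pose out of reach is approached as far as the arm can. A call with a gripper value outside its range is refused whole. "fingers" is the opening, from -1 (shut) to 1 (fully open), so that 0 is half open, set as the call begins (left out, the last holds). The fingers move at their own pace and stop on an object; "squeeze" is the grip in N (left out, the last holds). Time passes only in rows, so rows that do not move let the fingers close. It gives the time, the measured TCP pose, the force and the opening at its end, in the units of the state.
- monitor.state(): the state, without advancing time (a new reading comes with each control period).
- imaging.get_image(name): name is "scene" or "side" or "wrist"; returns the picture (420x560x3 uint8, red, green, blue); there is no depth.
- imaging.camera_info(name): a dict with "vertical_fov" (degrees; the focal length in pixels is half the picture's height over the tangent of half this angle, whatever the lens; pixels are square), "cx", "cy" (the principal point, pixels), "world_to_cam" (4x4, takes a point from world to camera coordinates); the wrist camera has in their place "mount" (4x4, takes a point from camera to tool coordinates, whose origin is the TCP and whose axes are the flange's). Camera axes: x right, y down, z forward; pixel columns grow to the right and rows downward; lengths in m; the calibration is good to about 2 mm. A picture is of the moment at which its call begins: read the wrist's pose just before it. camera_info takes no time and is no camera call.
- r.job_done(): hands the job in, once; it reports no verdict.
Trained networks look in the newest picture that a camera, given by its name, has taken for a name from the list of things; names that differ only in an ending like _2 or _b are one class to them, and where a whole thing is asked for, a point or a joint stands for the part that bears it (a point fixed in the world has none). Each returns a list of dicts, best first, with "p" (0 to 1); they miss things now and then, are a little off and sometimes report something else, mostly with a low value. They report only what shows in the picture. A call takes as long as a camera call.
- imaging.recognise(camera, target): "extent" ([centre column, centre row, width, height] as shares, 0 to 1, of the picture: columns of its width, rows of its height, round what is visible of it).
- imaging.silhouettes(camera, target): "pixels" (420x560 bool, what is visible of it) and "extent" ([centre column, centre row, width, height] as shares, 0 to 1, of the picture: columns of its width, rows of its height, round what is visible of it).
- imaging.landmark_of(camera, target): "centre" ([column, row] as shares, 0 to 1, of the picture: columns of its width, rows of its height: a listed point, or the origin of a listed thing).
The state is a dict: "time": time; "q": joint angles; "joint_vel": joint speeds; "tau": joint torques, N m; "tcp_pos": TCP position; "orientation": TCP orientation; "ft_force": force on the tool from outside, world axes, zero at the start; "torque": the same for the moment, N m; "finger_gap": finger opening in m.
Only numpy, scipy, OpenCV 4.12 (cv2) and the standard library are available. Lean on these libraries where they do the work, as an engineer would, in place of code of your own. Each camera call takes 0.05 s, during which the arm holds its last target. There are 200 camera calls.

## Working session

There is one attempt and no reset: what is moved stays moved. The work goes in short steps, Python scripts to look and compute and a tool call to move; the robot and the scene stay as the last step left them, time stands still between calls to the robot, and variables do not carry over. Pictures are saved under pics/ and viewed, about 8 in all and at most 12, crops included, and the job is handed in when it is done.

Besides the shell and the picture viewer there is one more tool, called after "Request:" by a JSON object that holds its "method" and its "body", one argument or row to a line. carry_out: Moves the arm, as the interface text tells. Its arguments: {"type":"object","properties":{"motion":{"type":"array"},"fingers":{"type":"number"},"squeeze":{"type":"number"}},"required":["motion"]}

```bash
mkdir -p pics; ls; cat > h.py <<'E'
import numpy as np, cv2
from scipy.spatial.transform import Rotation as R
from workcell import monitor, imaging, r
W,H=560,420
def cam(name):
    c=imaging.camera_info(name); f=H/2/np.tan(np.radians(c["vertical_fov"])/2)
    if "world_to_cam" in c: M=np.array(c["world_to_cam"])
    else:
        s=monitor.state(); T=np.eye(4); T[:3,:3]=R.from_rotvec(s["orientation"]).as_matrix(); T[:3,3]=s["tcp_pos"]
        M=np.linalg.inv(T@np.array(c["mount"]))
    return f,c["cx"],c["cy"],M
def proj(C,p):
    f,cx,cy,M=C; q=M[:3,:3]@np.array(p)+M[:3,3]; return np.array([cx+f*q[0]/q[2],cy+f*q[1]/q[2]])
def onz(C,uv,z):
    f,cx,cy,M=C; d=M[:3,:3].T@np.array([(uv[0]-cx)/f,(uv[1]-cy)/f,1]); o=-M[:3,:3].T@M[:3,3]
    return o+d*(z-o[2])/d[2]
def save(name,im): cv2.imwrite("pics/"+name,im[:,:,::-1])
E
python3 - <<'E'
from h import *
ims=[]
for n in["scene","side"]:
    C=cam(n); im=imaging.get_image(n); ims.append(im); print(n,imaging.camera_info(n)["vertical_fov"],C[1:3])
    for t,z in[("bolt_wheel_top",.074),("bolt_wheel_pointer",.074),("nut_wheel_top",.074),("nut_wheel_pointer",.074),("bolt_station",0),("nut_station",0),("tin_mid",.042),("screwdriver_grip",.015),("big_bolt_mid",.033)]:
        for d in imaging.landmark_of(n,t)[:2]:
            uv=np.array(d["centre"])*[W,H]; print(t,round(d["p"],2),uv.round(),onz(C,uv,z).round(3))
save("a.png",np.vstack([ims[0]])); save("b.png",ims[1])
print(monitor.state())
E
```

```text
pics
scene 55.121226681096466 (276.8435878189402, 215.85554930622345)
bolt_wheel_top 0.8 [216. 185.] [ 0.512 -0.202  0.074]
bolt_wheel_pointer 0.68 [221. 202.] [ 0.56  -0.152  0.074]
bolt_wheel_pointer 0.56 [230. 172.] [ 0.449 -0.192  0.074]
nut_wheel_top 0.61 [340. 240.] [0.515 0.202 0.074]
nut_wheel_pointer 0.75 [319. 241.] [0.545 0.154 0.074]
bolt_station 0.91 [222. 203.] [ 0.518 -0.185  0.   ]
nut_station 0.77 [339. 255.] [0.514 0.207 0.   ]
tin_mid 0.79 [289. 209.] [0.465 0.022 0.042]
screwdriver_grip 0.65 [420. 253.] [0.409 0.407 0.015]
screwdriver_grip 0.51 [218. 188.] [ 0.481 -0.224  0.015]
big_bolt_mid 0.54 [174. 161.] [ 0.468 -0.406  0.033]
side 44.690769358557944 (280.28188029777965, 211.0464193261696)
bolt_wheel_top 0.95 [317. 177.] [ 0.521 -0.191  0.074]
bolt_wheel_top 0.25 [188. 356.] [0.345 0.451 0.074]
bolt_wheel_pointer 0.69 [340. 183.] [ 0.454 -0.198  0.074]
nut_wheel_top 0.63 [217. 248.] [0.513 0.203 0.074]
nut_wheel_top 0.62 [320. 201.] [ 0.446 -0.089  0.074]
bolt_station 0.7 [319. 200.] [ 0.519 -0.197  0.   ]
nut_station 0.6 [220. 277.] [0.51  0.208 0.   ]
tin_mid 0.88 [288. 233.] [0.455 0.029 0.042]
screwdriver_grip 0.8 [187. 355.] [0.393 0.416 0.015]
big_bolt_mid 0.62 [374. 165.] [ 0.469 -0.415  0.033]
{'time': 1.0, 'q': array([-1.25868048e+00,  9.10945085e-02,  1.23069956e+00,  2.45595122e-05,
        1.81977543e+00, -5.66696828e-02]), 'joint_vel': array([ 2.72027015e-04, -7.40171618e-05,  9.97998612e-04, -1.62210370e-03,
       -1.06696922e-03,  1.80331395e-04]), 'tau': array([ 2.94704507e-03, -4.46205282e+01, -4.06515706e+01,  7.03452411e-02,
        1.97960157e-02,  1.52787658e-05]), 'tcp_pos': array([ 0.21631906, -0.55967166,  0.24463476]), 'orientation': array([3.08831431e+00, 5.76015531e-01, 4.17165341e-05]), 'ft_force': array([ 0.59438483, -1.25695878,  0.25180984]), 'torque': array([ 0.04248099, -0.05960797, -0.02380406]), 'finger_gap': 0.08798363415576235}
```

View pics/a.png

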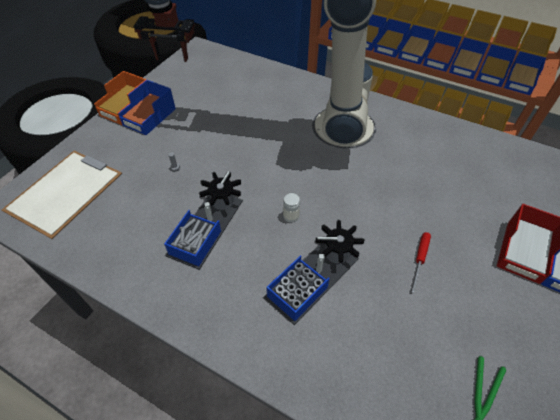

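View pics/b.png

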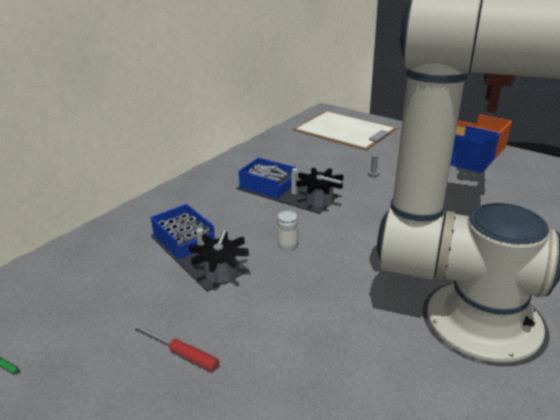

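The bolt wheel is at about (0.517, -0.196), at scene pixel (218,187). Its rib points roughly towards the robot, and the tab is at scene pixel (208,208). The tin is at (0.46, 0.025) and the big bolt at (0.468, -0.41). Next I'll work out a wrist view from above.

```bash
python3 - <<'E'
from h import *
c=imaging.camera_info("wrist"); print(np.array(c["mount"]).round(3),c["vertical_fov"])
C=cam("scene")
print("tab",onz(C,(208,205),.08).round(3),"bin",onz(C,(193,232),.06).round(3))
s=monitor.state(); Rt=R.from_rotvec(s["orientation"]).as_matrix(); M=np.array(c["mount"])
print(Rt.round(3))
for yaw in (0,):
    tgt=np.array([.517,-.196,.074]); o=M[:3,3]; d=M[:3,2]; 
    z=.30; # tcp height; point on optical axis at z=.074
    k=(z-.074-o[2])/d[2]; off=Rt@(o+d*k); off[2]=0
    tcp=tgt-off; tcp[2]=z; print("tcp",tcp,"shift tool mm",(Rt.T@(tcp-s["tcp_pos"])*1000).round())
E
```

```text
[[-0.    -0.954 -0.301  0.083]
 [ 1.    -0.    -0.001 -0.   ]
 [ 0.001 -0.301  0.954 -0.139]
 [ 0.     0.     0.     1.   ]] 65.3481800486235
tab [ 0.591 -0.174  0.08 ] bin [ 0.679 -0.167  0.06 ]
[[ 0.933  0.36   0.   ]
 [ 0.36  -0.933 -0.   ]
 [ 0.     0.    -1.   ]]
tcp [ 0.54724482 -0.18503954  0.3       ] shift tool mm [ 444. -230.  -55.]
```

Request:
{"method": "carry_out", "body": {
  "motion": [
    {"xyz":[20,-10,-28],"spin":0},
    {"xyz":[20,-10,-27],"spin":0},
    {"xyz":[28,-15,0],"spin":0},
    {"xyz":[28,-15,0],"spin":0},
    {"xyz":[28,-15,0],"spin":0},
    {"xyz":[28,-15,0],"spin":0},
    {"xyz":[28,-15,0],"spin":0},
    {"xyz":[28,-15,0],"spin":0},
    {"xyz":[28,-15,0],"spin":0},
    {"xyz":[28,-15,0],"spin":0},
    {"xyz":[28,-15,0],"spin":0}
  ],
  "fingers": -1
}}

```text
time: 1.92
tcp_pos: [0.4336, -0.3085, 0.2998]
orientation: [3.088, 0.576, 0.0]
ft_force: [-0.5, 0.1, 0.2]
finger_gap: 0.0182
```

Request:
{"method": "carry_out", "body": {
  "motion": [
    {"xyz":[28,-15,0],"spin":0},
    {"xyz":[28,-15,0],"spin":0},
    {"xyz":[28,-15,0],"spin":0},
    {"xyz":[28,-15,0],"spin":0},
    {"xyz":[28,-15,0],"spin":0},
    {"xyz":[12,0,0],"spin":0},
    {"xyz":[0,0,0],"spin":0},
    {"xyz":[0,0,0],"spin":0}
  ]
}}

```text
time: 2.58
tcp_pos: [0.5476, -0.1849, 0.2992]
orientation: [-3.088, -0.578, 0.002]
ft_force: [-0.5, -0.6, -1.0]
finger_gap: 0.0004
```

```bash
python3 - <<'E'
from h import *
print(monitor.state())
C=cam("wrist"); im=imaging.get_image("wrist")
for t,z in[("bolt_wheel_top",.074),("bolt_wheel_pointer",.074),("bolt_station",0)]:
    for d in imaging.landmark_of("wrist",t)[:2]:
        uv=np.array(d["centre"])*[W,H]; print(t,round(d["p"],2),uv.round(),onz(C,uv,z).round(4))
save("c.png",im)
E
```

```text
{'time': 2.5833, 'q': array([-3.84235441e-01,  5.05356129e-02,  1.17607191e+00, -4.33743929e-04,
        1.91592193e+00,  8.16510036e-01]), 'joint_vel': array([-0.02920614, -0.02043785,  0.00858722, -0.00303116,  0.00365558,
       -0.00407245]), 'tau': array([  1.14319403, -41.91580296, -40.39111733,   0.1953338 ,
        -0.11075577,   0.06310204]), 'tcp_pos': array([ 0.54758212, -0.18487512,  0.29922015]), 'orientation': array([-3.08785422e+00, -5.77707617e-01,  1.58502526e-03]), 'ft_force': array([-0.54599301, -0.55164517, -0.96019895]), 'torque': array([-0.04514142,  0.00283123, -0.00570812]), 'finger_gap': 0.0003909551913735789}
bolt_wheel_top 0.95 [274. 218.] [ 0.5075 -0.1893  0.074 ]
bolt_wheel_pointer 0.59 [266. 259.] [ 0.454  -0.1986  0.074 ]
bolt_station 0.7 [276. 195.] [ 0.5146 -0.1867  0.    ]
```

View pics/c.png

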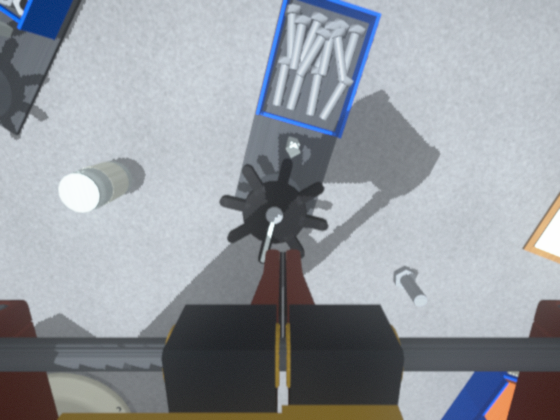

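The wrist view shows the hub at (275,213), the rib running to (263,260), and the tab top at (293,145). The rib lies opposite the tab, so the wheel is 4 clicks short. The lobe gaps are clear. I'll now refine the centre and angles.

```bash
python3 - <<'E'
from h import *
C=cam("wrist"); im=imaging.get_image("wrist")
P=[]
for d in imaging.silhouettes("wrist","bolt_wheel")[:1]:
    ys,xs=np.nonzero(d["pixels"]); print("mask",d["p"],xs.min(),xs.max(),ys.min(),ys.max())
    pts=np.array([onz(C,(x,y),.070)[:2] for x,y in zip(xs,ys)]); c,rad=cv2.minEnclosingCircle(pts.astype(np.float32)); print("circle",c,rad,"mean",pts.mean(0))
hub=onz(C,(275,214),.079); tab=onz(C,(293,145),.08); rib=onz(C,(263,260),.08); print("hub",hub,"tab",tab,"rib",rib)
c=hub[:2]
for p in(tab,rib): print(np.degrees(np.arctan2(*(p[:2]-c)[::-1])),np.linalg.norm(p[:2]-c))
for n in("scene","side"):
    Cn=cam(n); imaging.get_image(n)
    for d in imaging.silhouettes(n,"bolt_wheel")[:1]:
        ys,xs=np.nonzero(d["pixels"]); pts=np.array([onz(Cn,(x,y),.070)[:2] for x,y in zip(xs,ys)]).astype(np.float32); print(n,d["p"],cv2.minEnclosingCircle(pts),pts.mean(0))
g=im[110:290,180:370]; save("d.png",cv2.resize(g,None,fx=4,fy=4,interpolation=cv2.INTER_CUBIC)[:600,:760])
s=monitor.state();print(s["tcp_pos"],s["orientation"])
E
```

```text
mask 0.73 218 328 158 262
circle (0.5108917951583862, -0.18818598985671997) 0.06685557216405869 mean [ 0.51358363 -0.18654811]
hub [ 0.51283472 -0.18935072  0.079     ] tab [ 0.59347028 -0.17980268  0.08      ] rib [ 0.45336277 -0.19629376  0.08      ]
6.75293336239531 0.08119888548572214
-173.34115037646473 0.05987585677961499
scene 0.59 ((0.5110614895820618, -0.18748992681503296), 0.06960111856460571) [ 0.5123695  -0.18966103]
side 0.58 ((0.5090206265449524, -0.18329119682312012), 0.06961623579263687) [ 0.5086759  -0.18292345]
[ 0.5472863  -0.18540976  0.29978312] [3.08840670e+00 5.75027542e-01 2.91270255e-04]
```

View pics/d.png

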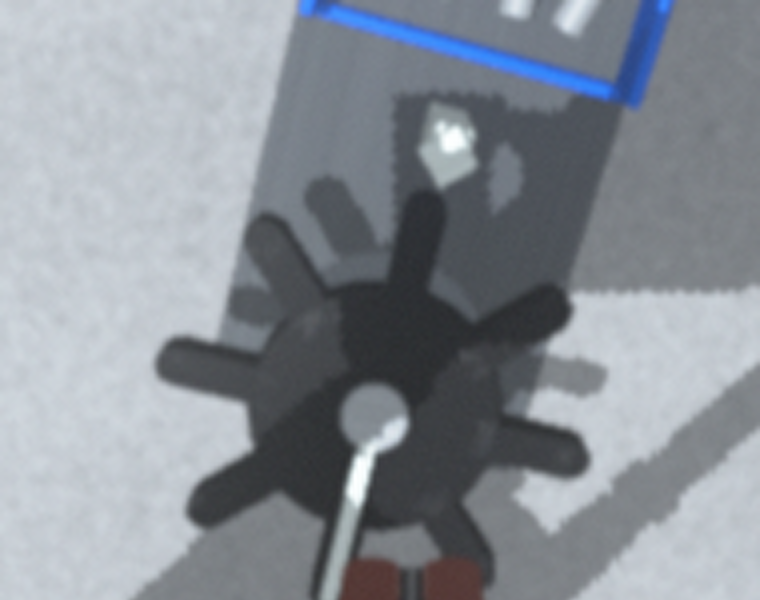

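Wheel centre is about (0.512, -0.189), the tab direction is about 6.7° and the rib about 187°, so 4 clicks are confirmed. I'll enter the gap at 74° with the fingers closed at 64 mm radius, then follow an arc.

Request:
{"method": "carry_out", "body": {
  "motion": [
    {"xyz":[2.1,-30.2,0],"spin":0},
    {"xyz":[2.1,-30.3,0],"spin":0},
    {"xyz":[0,0,28],"spin":0.107},
    {"xyz":[0,0,28],"spin":0.107},
    {"xyz":[0,0,28],"spin":0.107},
    {"xyz":[0,0,28],"spin":0.107},
    {"xyz":[0,0,28],"spin":0.108},
    {"xyz":[0,0,28],"spin":0.108},
    {"xyz":[0,0,0],"spin":0},
    {"xyz":[0,0,0],"spin":0},
    {"xyz":[0,0,0],"spin":0}
  ],
  "fingers": -1
}}

```text
time: 4.0
tcp_pos: [0.5303, -0.1274, 0.1336]
orientation: [3.112, -0.426, 0.003]
ft_force: [-0.0, -0.4, 0.1]
finger_gap: 0.0003
```

```bash
python3 - <<'E'
from h import *
s=monitor.state(); Rt=R.from_rotvec(s["orientation"]).as_matrix()
print(s["tcp_pos"],np.degrees(np.arctan2(Rt[1,0],Rt[0,0])),s["q"].round(2),s["ft_force"])
t=np.array([.512+.064*np.cos(np.radians(74.2)),-.189+.064*np.sin(np.radians(74.2)),.08])
print("to go",Rt.T@(t-s["tcp_pos"])*1000)
w=imaging.get_image("wrist"); sc=imaging.get_image("scene")[130:240,140:290]
save("e.png",np.hstack([cv2.resize(w,(400,300)),cv2.resize(sc,(400,300),interpolation=cv2.INTER_CUBIC)]))
E
```

```text
[ 0.53026953 -0.12737282  0.1336263 ] -15.593338187207735 [-0.3  -0.05  1.57 -0.    1.62  1.54] [-0.0483658  -0.44393042  0.07797796]
to go [-0.91741458  0.2665879  53.6244417 ]
```

View pics/e.png

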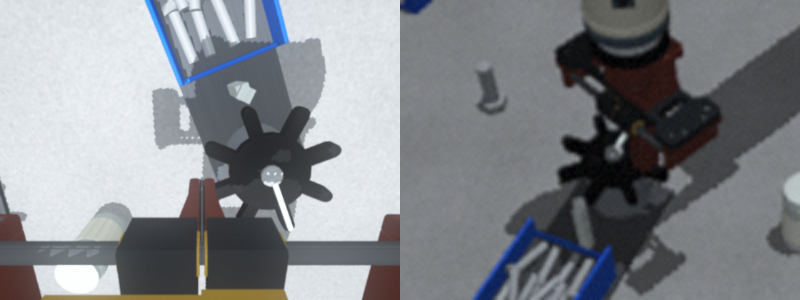

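The fingers hang over the gap to the left of the hub; in the wrist view the tip is at (202,180) and the hub at (272,175). I'll descend slowly and watch the force.

Request:
{"method": "carry_out", "body": {
  "motion": [
    {"xyz":[-1,0,9],"spin":0},
    {"xyz":[0,0,9],"spin":0},
    {"xyz":[0,0,9],"spin":0},
    {"xyz":[0,0,7],"spin":0},
    {"xyz":[0,0,5],"spin":0},
    {"xyz":[0,0,5],"spin":0},
    {"xyz":[0,0,5],"spin":0},
    {"xyz":[0,0,5],"spin":0},
    {"xyz":[0,0,0],"spin":0},
    {"xyz":[0,0,0],"spin":0}
  ]
}}

```text
time: 4.93
tcp_pos: [0.5286, -0.1268, 0.0774]
orientation: [-3.112, 0.431, 0.001]
ft_force: [-0.2, 0.2, 0.3]
finger_gap: 0.0003
```

Request:
{"method": "carry_out", "body": {
  "motion": [
    {"xyz":[-4.19,0.14,0],"spin":-0.0655},
    {"xyz":[-4.19,0.14,0],"spin":-0.0655},
    {"xyz":[-4.19,0.14,0],"spin":-0.0655},
    {"xyz":[-4.19,0.14,0],"spin":-0.0655},
    {"xyz":[-4.19,0.14,0],"spin":-0.0655},
    {"xyz":[-4.19,0.14,0],"spin":-0.0655},
    {"xyz":[-4.19,0.14,0],"spin":-0.0654},
    {"xyz":[-4.19,0.14,0],"spin":-0.0654},
    {"xyz":[-4.19,0.14,0],"spin":-0.0654},
    {"xyz":[-4.19,0.14,0],"spin":-0.0654},
    {"xyz":[-4.19,0.14,0],"spin":-0.0654},
    {"xyz":[-4.19,0.14,0],"spin":-0.0654}
  ]
}}

```text
time: 5.93
tcp_pos: [0.4805, -0.1324, 0.0785]
orientation: [3.038, 0.798, 0.003]
ft_force: [0.9, 1.3, 0.5]
finger_gap: 0.0003
```

```bash
cat > chk.py <<'E'
from h import *
import sys
s=monitor.state(); Rt=R.from_rotvec(s["orientation"]).as_matrix()
d=s["tcp_pos"][:2]-[.512,-.189]
print(s["time"],s["tcp_pos"],"yaw",np.degrees(np.arctan2(Rt[1,0],Rt[0,0])),"theta",np.degrees(np.arctan2(d[1],d[0])),"r",np.linalg.norm(d),s["q"].round(2),s["ft_force"].round(1))
C=cam("wrist"); w=imaging.get_image("wrist")
print([(round(x["p"],2),(np.array(x["centre"])*[W,H]).round()) for x in imaging.landmark_of("wrist","bolt_wheel_pointer")[:2]])
sc=imaging.get_image("scene")[130:240,140:290]
save(sys.argv[1],np.hstack([cv2.resize(w,(400,300)),cv2.resize(sc,(400,300),interpolation=cv2.INTER_CUBIC)]))
E
python3 chk.py f.png
```

```text
5.9333 [ 0.48054339 -0.1324262   0.07846965] yaw 29.442439630330192 theta 119.07527501095468 r 0.06473108359054817 [-0.34 -0.15  1.77  0.    1.53  0.72] [0.9 1.3 0.5]
[(0.95, array([431., 379.]))]
```

View pics/f.png

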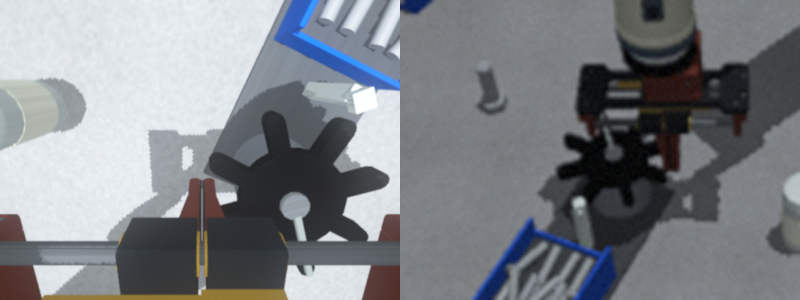

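```bash
cat >> chk.py <<'E'
for x in imaging.landmark_of("wrist","bolt_wheel_pointer")[:1]:
    p=onz(C,np.array(x["centre"])*[W,H],.077)[:2]-[.512,-.189]; print("rib - index deg",(np.degrees(np.arctan2(p[1],p[0]))-6.7+360)%360-360, np.linalg.norm(p))
E
python3 chk.py g.png | tail -1
```

```text
rib - index deg -139.76853328525593 0.05359534651327686
```

The first click is done, with the rib at about -135°. Next are clicks 2 and 3.

Request:
{"method": "carry_out", "body": {
  "motion": [
    {"xyz":[-4.19,0.14,0],"spin":-0.0655},
    {"xyz":[-4.19,0.14,0],"spin":-0.0655},
    {"xyz":[-4.19,0.14,0],"spin":-0.0655},
    {"xyz":[-4.19,0.14,0],"spin":-0.0655},
    {"xyz":[-4.19,0.14,0],"spin":-0.0655},
    {"xyz":[-4.19,0.14,0],"spin":-0.0655},
    {"xyz":[-4.19,0.14,0],"spin":-0.0654},
    {"xyz":[-4.19,0.14,0],"spin":-0.0654},
    {"xyz":[-4.19,0.14,0],"spin":-0.0654},
    {"xyz":[-4.19,0.14,0],"spin":-0.0654},
    {"xyz":[-4.19,0.14,0],"spin":-0.0654},
    {"xyz":[-4.19,0.14,0],"spin":-0.0654}
  ]
}}

```text
time: 7.28
tcp_pos: [0.4498, -0.1707, 0.0775]
orientation: [-2.502, -1.899, -0.001]
ft_force: [0.4, 2.0, -0.4]
finger_gap: 0.0006
```

```bash
python3 chk.py h2.png
```

```text
7.2833 [ 0.44975149 -0.17070687  0.07748105] yaw 74.39617814163721 theta 163.62338191782246 r 0.06488078364968336 [-0.43 -0.2   1.81  0.    1.53 -0.16] [ 0.4  2.  -0.4]
[(0.67, array([435., 377.]))]
rib - index deg -95.33155366700885 0.05437021430033304
```

Request:
{"method": "carry_out", "body": {
  "motion": [
    {"xyz":[-4.19,0.14,0],"spin":-0.0655},
    {"xyz":[-4.19,0.14,0],"spin":-0.0655},
    {"xyz":[-4.19,0.14,0],"spin":-0.0655},
    {"xyz":[-4.19,0.14,0],"spin":-0.0655},
    {"xyz":[-4.19,0.14,0],"spin":-0.0655},
    {"xyz":[-4.19,0.14,0],"spin":-0.0655},
    {"xyz":[-4.19,0.14,0],"spin":-0.0654},
    {"xyz":[-4.19,0.14,0],"spin":-0.0654},
    {"xyz":[-4.19,0.14,0],"spin":-0.0654},
    {"xyz":[-4.19,0.14,0],"spin":-0.0654},
    {"xyz":[-4.19,0.14,0],"spin":-0.0654},
    {"xyz":[-4.19,0.14,0],"spin":-0.0654}
  ]
}}

```text
time: 8.48
tcp_pos: [0.4552, -0.2194, 0.0773]
orientation: [-1.586, -2.71, -0.0]
ft_force: [-2.1, 1.0, -0.3]
finger_gap: 0.0004
```

```bash
python3 chk.py i.png
```

```text
8.4833 [ 0.4552244  -0.21941549  0.07726688] yaw 119.30700362661982 theta -151.82141781479277 r 0.06440939480013992 [-0.52 -0.13  1.75  0.    1.53 -1.03] [-2.1  1.  -0.3]
[(0.69, array([435., 375.]))]
rib - index deg -49.1035689038049 0.05252653806167797
```

View pics/i.png

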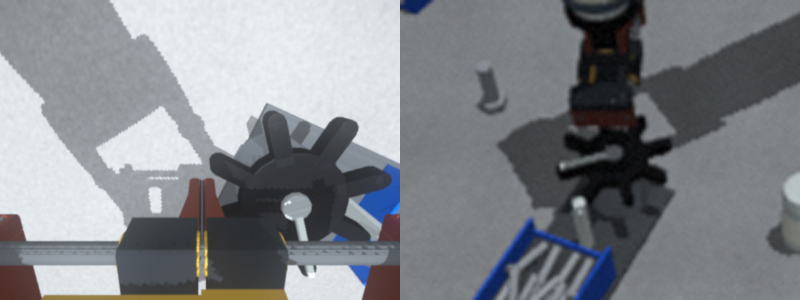

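Three clicks are done, with the rib at about -45° and the finger still in the gap. Now the last click.

Request:
{"method": "carry_out", "body": {
  "motion": [
    {"xyz":[-4.19,0.14,0],"spin":-0.0655},
    {"xyz":[-4.19,0.14,0],"spin":-0.0655},
    {"xyz":[-4.19,0.14,0],"spin":-0.0655},
    {"xyz":[-4.19,0.14,0],"spin":-0.0655},
    {"xyz":[-4.19,0.14,0],"spin":-0.0655},
    {"xyz":[-4.19,0.14,0],"spin":-0.0655},
    {"xyz":[-4.19,0.14,0],"spin":-0.0654},
    {"xyz":[-4.19,0.14,0],"spin":-0.0654},
    {"xyz":[-4.19,0.14,0],"spin":-0.0654},
    {"xyz":[-4.19,0.14,0],"spin":-0.0654},
    {"xyz":[-4.19,0.14,0],"spin":-0.0654},
    {"xyz":[0,0,0],"spin":0}
  ]
}}

```text
time: 9.68
tcp_pos: [0.4902, -0.2489, 0.0775]
orientation: [-0.532, -3.096, 0.0]
ft_force: [-1.1, -0.2, -0.9]
finger_gap: 0.0005
```

```bash
python3 chk.py j.png
```

```text
9.6833 [ 0.49016854 -0.24890742  0.07745464] yaw 160.4884153999204 theta -110.02274571758838 r 0.06376136596945264 [-0.53 -0.01  1.63 -0.    1.52 -1.76] [-1.1 -0.2 -0.9]
[(0.93, array([438., 376.]))]
rib - index deg -5.518124527919269 0.05491012327076199
```

View pics/j.png

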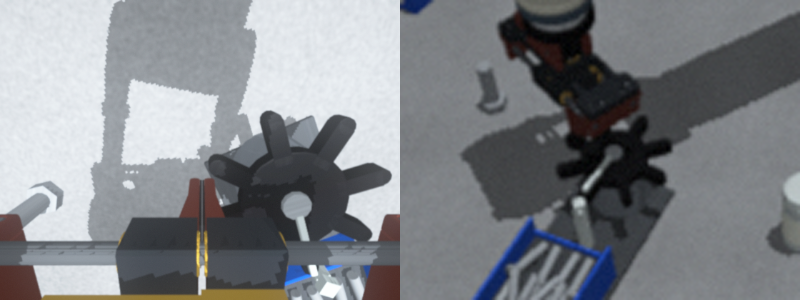

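In both views the rib now points at the tab. I'll lift straight out, slowly at first.

Request:
{"method": "carry_out", "body": {
  "motion": [
    {"xyz":[0,0,-4],"spin":0},
    {"xyz":[0,0,-5],"spin":0},
    {"xyz":[0,0,-6],"spin":0},
    {"xyz":[0,0,-10],"spin":0},
    {"xyz":[0,0,-25],"spin":0},
    {"xyz":[0,0,-30],"spin":0},
    {"xyz":[0,0,-30],"spin":0},
    {"xyz":[0,0,-30],"spin":0},
    {"xyz":[0,0,-30],"spin":0},
    {"xyz":[20,0,-25],"spin":0},
    {"xyz":[20,0,0],"spin":0},
    {"xyz":[0,0,0],"spin":0}
  ]
}}

```text
time: 10.88
tcp_pos: [0.4511, -0.2353, 0.2772]
orientation: [0.532, 3.091, -0.004]
ft_force: [0.6, 0.1, -0.1]
finger_gap: 0.0004
```

```bash
python3 chk.py k.png; python3 - <<'E'
from h import *
for n in["scene","side"]:
    C=cam(n); imaging.get_image(n)
    for t,z in[("nut_wheel_pointer",.074),("tin_mid",.042),("screwdriver_grip",.015),("big_bolt_mid",.033)]:
        for d in imaging.landmark_of(n,t)[:1]:
            uv=np.array(d["centre"])*[W,H]; print(n,t,round(d["p"],2),uv.round(),onz(C,uv,z).round(3))
E
```

```text
10.8833 [ 0.45112837 -0.23529788  0.27715193] yaw 160.45062880646037 theta -142.7440280109682 r 0.07647777084757566 [-0.55 -0.15  1.41 -0.    1.88 -1.78] [ 0.6  0.1 -0.1]
[(0.75, array([358., 266.]))]
rib - index deg -0.9543327883484949 0.05340774061461581
scene nut_wheel_pointer 0.57 [315. 243.] [0.557 0.148 0.074]
scene tin_mid 0.68 [290. 208.] [0.46  0.023 0.042]
scene screwdriver_grip 0.69 [417. 253.] [0.413 0.4   0.015]
scene big_bolt_mid 0.42 [175. 161.] [ 0.464 -0.404  0.033]
side nut_wheel_pointer 0.69 [226. 234.] [0.536 0.152 0.074]
side tin_mid 0.68 [286. 229.] [0.467 0.02  0.042]
side screwdriver_grip 0.67 [189. 352.] [0.395 0.409 0.015]
side big_bolt_mid 0.74 [372. 164.] [ 0.479 -0.416  0.033]
```

View pics/k.png

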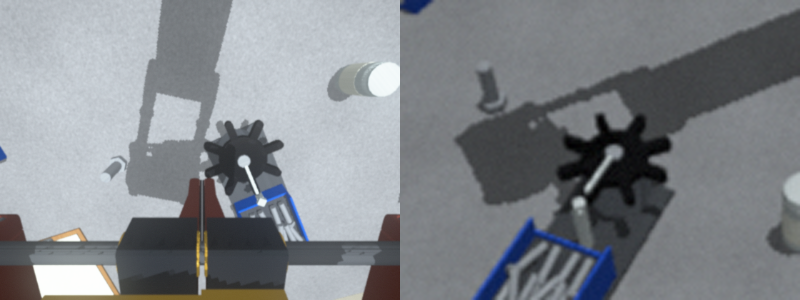

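With the arm clear, the rib at (245,162) to (260,200) points straight at the tab at (262,203). The loose things are where they were, and I'm handing in.

```bash
python3 -c "
from h import *
print(r.job_done())"
```

```text
the job is handed in; nothing more can be done
None
```

The bolt bin's wheel now points its rib at the index tab, and I handed the job in at about 11 s of the 72 s allowed. It started 4 clicks short. I lowered the closed fingertips into a gap between lobes and turned the wheel anticlockwise one click at a time along an arc, then lifted straight out.

**Wheel:** After each click the wrist camera put the rib at about -140°, -95°, -49° and -6° from the index. With the arm clear it read -1°. The readings with the finger still in the gap ran about 5° low. Both pictures show the rib on the tab.

**Force:** The wrist force never read above about 2.5 N. I only read it between moves, so I did not see the peak while pushing.

**Everything else:** The nut wheel and the loose things read within about 13 mm of their starting positions, which is roughly how much the detector varies from one reading to the next. The two cameras disagree by up to 2 cm on some of them. In the side view the nut wheel's rib had no starting reading to compare with. The arm went nowhere near the nut wheel, the tin or the screwdriver. The gripper passed well above the big bolt, which looked undisturbed. At hand-in the arm was clear, with its fingertips at about z = 0.255 m.

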